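# Lock a gramophone soundbox into its bayonet socket and hold it down

## Task

Take the nickel collar that lies with its wide flange down, set it flange down in the round recess on top of the brass socket held in the vise, and let go of it. Then take the black soundbox from its wooden stand, push its stem down through the collar into the socket with its lugs passing the two slots, twist it a quarter turn clockwise (seen from above) against the spring, and press it down until the drum bears on the collar. Finish while still gripping the soundbox and pressing it down there, and leave everything else on the bench where it is.

Things in the scene. Friction and masses are not known exactly. Their poses are not given: they have to be found in the camera images.
- vise: Green cast-iron vise, fixed, 190 mm long (body x), 90 mm wide, jaw tops 72 mm up, its level T-handle (34 mm up) reaching 128 mm to body -x. It holds an upright brass bayonet socket 79 mm across, rim top 97 mm up. Origin on the bench under the socket's axis, z up. The socket's two slots run along body +x and -x.
- socket_seat (a point): On the socket's axis, floor of the recess (68 mm across, 5 mm deep), 92 mm up; axes as the vise. The floor is an 8 mm cover with a 28 mm round hole and two slots 13 mm wide, reaching 20 mm from the axis along +x and -x (red marks on the rim).
- socket_cavity (a point): On the socket's axis, underside of the cover, 84 mm up. Below is an open cavity where lugs turn clockwise seen from above up to about 93 degrees from the slots, then meet stops; anticlockwise they are blocked after about 30 degrees.
- plunger (a joint): How far the spring plunger in the socket is pushed down, in m: 0 at rest with its top 82 mm above the bench, at most 0.018. The spring pushes up with 2 N at rest plus 0.5 N per mm; 0.013 with the soundbox pressed home.
- collar_mid (a point): The nickel collar to be fitted, lying flange down: a ring 26 mm high, flange 64 mm across and 6 mm thick at the bottom, barrel above it 46 mm across, bore 40 mm right through, 120 g. The point is on its axis, 13 mm above its underside; z up. Seated in the recess its top is 118 mm above the bench.
- spare_collar_mid (a point): A second collar of the same size lying the other way up, flange at the top; to be left alone. Point on its axis, 13 mm above the bench. Which of the two collars lies where varies.
- soundbox_mid (a point): Soundbox: black drum 56 mm across, 26 mm high, axis upright, about 150 g. Point on its axis, 13 mm above the drum's underside, 62 mm above the stem's foot. A steel needle holder 8 mm wide sticks out along +x to 39 mm from the axis; a red bar on top points the same way. Home, the point is 131 mm above the bench; locked but not pressed, the spring lifts it 6 mm until the lugs meet the cover.
- soundbox_foot (a point): Centre of the lower end of the soundbox's nickel stem (24 mm across, 49 mm long under the drum, tapered foot). Two lugs, 8 mm wide, 3 to 9 mm above this point, stand out along the soundbox's +x and -x to 17 mm from the axis. At the start the stem hangs inside the stand.
- stand: Wooden stand, fixed: foot 84 mm across and 5 mm thick, upright tube 52 mm across outside, 42 mm inside, top 56 mm above the bench; the drum rests on the top and the stem hangs inside. Origin on the bench on its axis.
- elbow: Brass horn elbow, about 80 mm by 80 mm, 48 mm high, lying on the bench; origin on its underside.
- key_a: Steel winding key, 130 mm long, lying on the bench; origin on its underside, x along the key.
- key_b: Second steel winding key, the same.
- needle_tin: Round tin, 52 mm across, 45 mm high; origin at the centre of its underside.
- screwdriver: Screwdriver lying on the bench; handle towards its -x.
Mind the look-alikes: they are no part of the job. Leave any blue look-alike of the part that bears soundbox_mid alone.

How it is judged:
By the outcome, as a careful person would: the job done as asked, in the order asked, and still so for the second after the job is handed in, while the arm keeps its last pose, push and grip.
It also fails if it takes over 62 s, if anything falls off the work surface, if the arm or the gripper's body presses on something with over 40 N, if the wrist force passes 120 N, or if a joint passes its speed limit or range.

## Robot

A 6-joint arm with a two-finger parallel gripper is mounted at the origin on the work surface. World frame = base frame: x ahead of the robot, y to its left, z up, the work surface at z = 0. Lengths are in m, angles in rad, forces in N, time in s.
With the tool pointing down it reaches from about 0.4 to 0.825 m from the base axis. Payload 7 kg.
Tool frame: the origin (TCP) lies midway between the tips of the shut fingers; the grasp point (between the pads) lies 19 mm behind it; z points along the fingers, y is the line along which they close (so a half turn about z gives the same grasp; the last joint's range is limited). The gripper opens to 88 mm and grips with 3 to 60 N. Pads are 19 mm wide; open, the fingers measure 130 mm over their backs; the gripper's body (78 mm by 193 mm) begins 47 mm behind the grasp point.
Start: joints at [1.483, 0.359, 0.012, 0, -1.224, -0.288], TCP at [0.248, 0.628, 0.227] pointing down, gripper open.
Joint ranges: [-3.07, 3.07], [-1.43, 2.12], [-1.02, 1.25], [-3.03, 1.67], [-3.05, -0], [-3.03, 3.03]. Speed limits (rad/s): [2.39, 2.39, 3.01, 3.14, 3.14, 3.14].

## Interface

Orientations are given as [roll, pitch, yaw] about the fixed x, y, z axes, in that order (R = Rz(yaw) Ry(pitch) Rx(roll)).
In Python, from station import arm, grab_frame, camera_params, spot_in gives the robot as it stands.
- The arm moves only by the shell command python3 -m jog 'ROWS' [FORCE]. ROWS is JSON, a list that holds one entry, the list of rows, each a list of 7 numbers: the shift along the tool's x, y, z in mm, then the turn, a rotation vector about the tool's x, y, z in rad, then the finger opening in mm, from 0 to 87.6. In form: [[[x, y, z, wx, wy, wz, fingers], ...]]. A call has 1 to 20 rows; each row is the pose to reach, as a shift and turn from the pose commanded when the call began, along the tool's axes at that moment; what a row does not reach only later rows make up. A row lasts 1/8 s, in which the tool goes at most 62.5 mm and 10.7 degrees, less where a joint would pass 70% of its speed; a pose out of reach is approached as far as the arm can. A call with a gripper value outside its range is refused whole. The fingers move at their own pace and stop on an object; FORCE is the grip in N (left out, the last holds). Time passes only in rows, so rows that repeat a pose let the fingers close. It gives the time, the measured TCP pose, the force, the opening and the grip force at its end, in the units of the state.
- arm.get_state(): the state, without advancing time (a new reading comes with each control period).
- grab_frame(name): name is "scene" or "top" or "wrist"; returns (picture, depth): 400x640x3 uint8, blue, green, red; 400x640 float32, m along the optical axis (not along the pixel's ray), 0 where there is no reading.
- camera_params(name): a dict with "mtx" (3x3 intrinsics, pixels), "R" (3x3) and "t" (3): a world point X has camera coordinates R X + t. Camera axes: x right, y down, z forward; pixel columns grow to the right and rows downward; lengths in m; the calibration is good to about 2 mm. A picture is of the moment at which its call begins: read the wrist's pose just before it. camera_params takes no time and is no camera call; for the wrist camera it gives the pose at the moment of the call.
- arm.job_done(): hands the job in; it is judged then, once.
Trained networks look in the newest picture that a camera, given by its name, has taken for a name from the list of things; names that differ only in an ending like _2 or _b are one class to them, and where a whole thing is asked for, a point or a joint stands for the part that bears it (a point fixed in the world has none). Each returns a list of dicts, best first, with "confidence" (0 to 1); they miss things now and then, are a little off and sometimes report something else, mostly with a low value. They report only what shows in the picture. A call takes as long as a camera call. They do not tell look-alikes from the thing itself.
- spot_in(query, camera): "uv" ([column, row] in pixels, amid what is visible of it).
The state is a dict: "t": time; "q": joint angles; "qd": joint speeds; "joint_efforts": joint torques, N m; "eef_pos": TCP position; "ee_rot": TCP orientation; "force": force on the tool from outside, world axes, zero at the start; "moment": the same for the moment, N m; "width": finger opening in m; "gripper_force": force on a finger pad.
Only numpy, scipy, OpenCV 4.12 (cv2) and the standard library are available. Lean on these libraries where they do the work, as an engineer would, in place of code of your own. Each camera call takes 0.05 s, during which the arm holds its last target. There are 200 camera calls.

## Working session

There is one attempt and no reset: what is moved stays moved. The work goes in short steps, Python scripts to look and compute and a shell command to move; the robot and the scene stay as the last step left them, time stands still between calls to the robot, and variables do not carry over. Pictures are saved under pics/ and viewed, at most 10 in all, crops included, and the job is handed in when it is done.

```bash
ls; mkdir -p pics
cat > h.py <<'E'
import numpy as np, cv2
from station import arm, grab_frame, camera_params, spot_in
def cloud(cam):
    im,d=grab_frame(cam); p=camera_params(cam)
    v,u=np.mgrid[0:400,0:640]; K=p["mtx"]
    c=np.stack([(u-K[0,2])/K[0,0]*d,(v-K[1,2])/K[1,1]*d,d],-1)
    W=(c-np.array(p["t"]))@np.array(p["R"])
    W[d==0]=np.nan
    return im,d,W
E
python3 - <<'E'
from h import *
s=arm.get_state(); print(s)
for c in ["top","scene"]:
    im,d,W=cloud(c); cv2.imwrite(f"pics/{c}0.png",im); np.save(f"{c}0.npy",W)
    for n in ["collar_mid","soundbox_mid","vise","stand"]:
        for r in spot_in(n,c):
            u,v=map(int,r["uv"]); print(c,n,r["uv"],round(r["confidence"],2),W[v,u].round(3))
    print(np.array(camera_params(c)["R"]).round(2).tolist(),camera_params(c)["t"])
E
```

```text
pics
{'t': 0.0, 'q': array([ 1.48307988e+00,  3.59350640e-01,  1.10554037e-02, -3.57997649e-04,
       -1.22411467e+00, -2.88111390e-01]), 'qd': array([ 0.00047457,  0.00158735,  0.00019996, -0.00010518, -0.00078434,
       -0.00095651]), 'joint_efforts': array([ 1.69017716e-03, -5.82713985e+01,  2.93038934e+01,  6.99707463e+00,
        6.87621126e-03, -1.53871306e-04]), 'eef_pos': array([0.24758866, 0.62741507, 0.22564322]), 'ee_rot': array([ 3.13994995e+00, -1.35859579e-04, -3.75949636e-01]), 'force': array([ 0.36162229, -0.06216695, -0.3448044 ]), 'moment': array([ 0.01393537, -0.02193121, -0.00107423]), 'gripper_force': 0.0, 'width': 0.08747423682646621}
top collar_mid [403.0, 208.7] 0.57 [ 0.576 -0.178 -0.001]
top collar_mid [212.4, 208.6] 0.5 [0.574 0.333 0.08 ]
top soundbox_mid [198.1, 146.7] 0.57 [0.738 0.372 0.078]
top soundbox_mid [214.5, 209.6] 0.55 [0.572 0.327 0.083]
top vise [310.3, 225.8] 0.9 [0.528 0.08  0.082]
top vise [223.8, 213.1] 0.49 [0.562 0.307 0.063]
top stand [224.0, 214.2] 0.71 [0.562 0.309 0.038]
[[-0.01, -1.0, 0.02], [-0.99, 0.01, -0.11], [0.11, -0.02, -0.99]] [0.05220446 0.62172847 1.31456414]
scene collar_mid [250.0, 245.7] 0.71 [ 0.559 -0.191 -0.002]
scene soundbox_mid [365.9, 148.4] 0.79 [0.579 0.338 0.082]
scene soundbox_mid [404.2, 169.9] 0.77 [0.739 0.366 0.076]
scene soundbox_mid [256.8, 289.0] 0.52 [ 0.696 -0.273  0.009]
scene vise [305.9, 187.9] 0.81 [0.566 0.052 0.097]
scene vise [252.6, 246.7] 0.64 [ 0.566 -0.188 -0.003]
scene stand [361.2, 161.9] 0.68 [0.589 0.311 0.04 ]
[[0.7, 0.72, 0.0], [0.58, -0.56, -0.59], [-0.43, 0.41, -0.8]] [-0.4824162  -0.25812437  1.57257836]
```

Run:
```python
import cv2
a=cv2.imread("pics/top0.png");cv2.imwrite("pics/topc.png",cv2.resize(a[90:330,140:460],(800,600),interpolation=cv2.INTER_CUBIC))
```

```text
(no output)
```

View pics/topc.png

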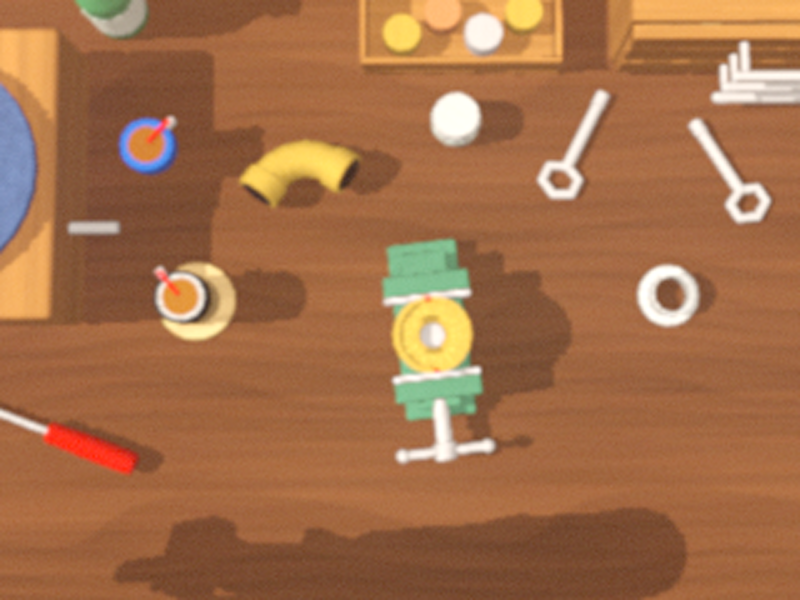

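View pics/scene0.png

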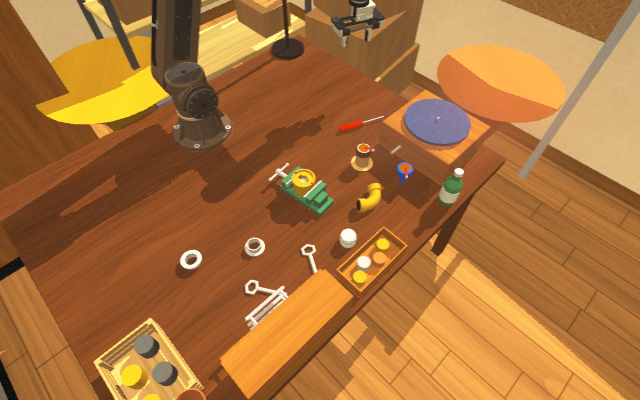

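The top crop shows the vise and socket at (432,335), the black soundbox on its stand at (182,297), the blue look-alike at (147,146) and one collar at (668,295). The scene view shows two collars, at (190,260) and (255,246). I'll crop in on both collars and use depth to see which one lies flange down.

Run:
```python
from h import *
a=cv2.imread("pics/scene0.png");t=cv2.imread("pics/top0.png")
W=np.load("scene0.npy");T=np.load("top0.npy")
A=cv2.resize(a[225:285,160:290],(780,360),interpolation=cv2.INTER_CUBIC)
# second collar location in top
print(W[257:264,186:196:3,:].round(3)[::3].tolist())
p=camera_params("top")
x=np.array(p["R"])@W[250,185]+p["t"];x=np.array(p["mtx"])@x;print(x/x[2])
u=int(x[0]/x[2]);B=t[180:240,390:max(520,u+40)]
B=cv2.resize(B,(780,int(60*780/B.shape[1])),interpolation=cv2.INTER_CUBIC)[:240]
cv2.imwrite("pics/col.png",np.vstack([A,B]))
for n,X in(("scene",W),("top",T)):
  for c in [(.575,-.185),(W[250,185][0],W[250,185][1])]:
    m=(np.hypot(X[...,0]-c[0],X[...,1]-c[1])<.06)
    for lo,hi in [(.003,.010),(.012,.019),(.021,.035)]:
        k=m&(X[...,2]>lo)&(X[...,2]<hi); q=X[k]
        if len(q): print(n,lo,len(q),q.min(0).round(3),q.max(0).round(3))
```

```text
[[[0.463, -0.367, 0.019], [0.463, -0.359, 0.007], [0.463, -0.351, -0.002], [0.47, -0.344, -0.002]], [[0.467, -0.372, 0.011], [0.467, -0.364, 0.001], [0.474, -0.357, 0.001], [0.482, -0.351, 0.002]], [[0.477, -0.378, 0.012], [0.476, -0.37, 0.001], [0.485, -0.363, 0.004], [0.504, -0.358, 0.025]]]
[469.1407269 261.1190562   1.       ]
scene 0.003 217 [ 0.518 -0.244  0.003] [ 0.633 -0.127  0.01 ]
scene 0.012 24 [ 0.558 -0.208  0.012] [ 0.602 -0.166  0.019]
scene 0.021 62 [ 0.555 -0.209  0.021] [ 0.601 -0.163  0.03 ]
scene 0.003 115 [ 0.369 -0.411  0.003] [ 0.485 -0.297  0.008]
scene 0.012 21 [ 0.463 -0.377  0.012] [ 0.481 -0.339  0.019]
scene 0.021 97 [ 0.451 -0.39   0.022] [ 0.483 -0.328  0.032]
top 0.003 236 [ 0.518 -0.243  0.003] [ 0.634 -0.127  0.01 ]
top 0.012 17 [ 0.556 -0.208  0.012] [ 0.608 -0.166  0.018]
top 0.021 64 [ 0.555 -0.211  0.021] [ 0.599 -0.165  0.031]
top 0.003 132 [ 0.372 -0.413  0.003] [ 0.486 -0.295  0.009]
top 0.012 6 [ 0.459 -0.387  0.013] [ 0.48  -0.345  0.019]
top 0.021 138 [ 0.451 -0.392  0.021] [ 0.486 -0.33   0.033]
```

View pics/col.png

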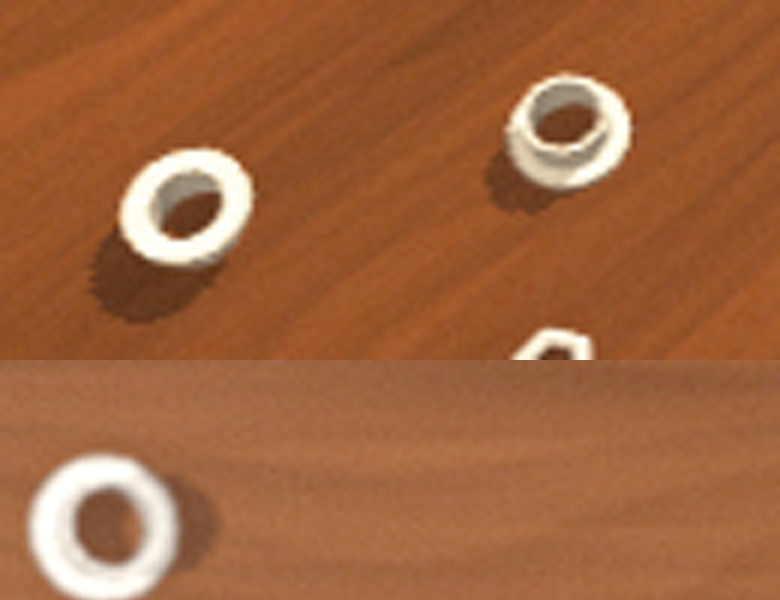

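Candidates for the collar: scene (255,246), whose narrow barrel sits on top of a wide flange, so it lies flange down and is my choice at about (0.578,-0.187); scene (190,260) has its flange on top and is the spare. For the soundbox: black at scene (365,148) is the one I want, and blue at (404,170) stays put. Next I'll measure the vise and the soundbox.

Run:
```python
from h import *
for n in("scene","top"):
    X=np.load(n+"0.npy"); im=cv2.imread(f"pics/{n}0.png"); h=cv2.cvtColor(im,cv2.COLOR_BGR2HSV)
    def circ(c,r,lo,hi,t):
        k=(np.hypot(X[...,0]-c[0],X[...,1]-c[1])<r)&(X[...,2]>lo)&(X[...,2]<hi);q=X[k]
        (cx,cy),rr=cv2.minEnclosingCircle(q[:,:2].astype(np.float32))
        print(n,t,len(q),q.min(0).round(4),q.max(0).round(4),"mid",((q.min(0)+q.max(0))/2).round(4),"enc",round(cx,4),round(cy,4),round(rr,4),"medz",np.median(q[:,2]).round(4)); return k
    circ((.578,-.187),.035,.021,.035,"collar")
    circ((.54,.06),.06,.092,.110,"socket")
    circ((.575,.335),.05,.074,.095,"soundbox")
    red=((h[...,0]<6)|(h[...,0]>172))&(h[...,1]>150)&(h[...,2]>120)
    for c,r,t in [((.54,.06),.06,"rimred"),((.575,.335),.06,"bar")]:
        k=red&(np.hypot(X[...,0]-c[0],X[...,1]-c[1])<r)&(X[...,2]>.06); print(n,t,X[k].round(3).tolist()[:20])
    g=(h[...,0]>50)&(h[...,0]<90)&(h[...,1]>80)&(np.hypot(X[...,0]-.53,X[...,1]-.06)<.16)&(X[...,2]>.06)
    q=X[g][:,:2].astype(np.float32); print(n,"vise green",cv2.minAreaRect(q))
```

```text
scene collar 62 [ 0.5546 -0.2089  0.0212] [ 0.6006 -0.1626  0.0304] mid [ 0.5776 -0.1858  0.0258] enc 0.5778 -0.1859 0.0243 medz 0.0251
scene socket 233 [0.4941 0.0353 0.092 ] [0.5742 0.1151 0.1023] mid [0.5341 0.0752 0.0971] enc 0.5342 0.075 0.0406 medz 0.0947
scene soundbox 165 [0.5491 0.3045 0.074 ] [0.6051 0.3634 0.0904] mid [0.5771 0.3339 0.0822] enc 0.5819 0.3364 0.0336 medz 0.0834
scene rimred [[0.494, 0.072, 0.095]]
scene bar [[0.593, 0.344, 0.089], [0.594, 0.349, 0.086], [0.598, 0.349, 0.089], [0.6, 0.352, 0.088], [0.604, 0.353, 0.09]]
scene vise green ((0.5461100935935974, 0.0745861828327179), (0.15214498341083527, 0.08822283148765564), 6.522150039672852)
top collar 64 [ 0.5546 -0.2114  0.0212] [ 0.5986 -0.1652  0.0314] mid [ 0.5766 -0.1883  0.0263] enc 0.5769 -0.1881 0.0236 medz 0.0254
top socket 342 [0.494  0.0333 0.092 ] [0.571  0.1101 0.103 ] mid [0.5325 0.0717 0.0975] enc 0.5318 0.0721 0.0398 medz 0.095
top soundbox 379 [0.5462 0.304  0.0741] [0.6037 0.3587 0.0905] mid [0.575  0.3314 0.0823] enc 0.5784 0.3343 0.033 medz 0.0819
top rimred []
top bar [[0.595, 0.35, 0.084], [0.592, 0.35, 0.085], [0.592, 0.347, 0.086], [0.59, 0.348, 0.08], [0.59, 0.345, 0.081], [0.587, 0.346, 0.081]]
top vise green ((0.5406574010848999, 0.0741996243596077), (0.1487908512353897, 0.07909803837537766), 6.282789707183838)
```

```bash
cat >> h.py <<'E'
def go(x,y,z,yaw):
    s=arm.get_state(); p=s["eef_pos"]; yw=s["ee_rot"][2]; c,n=np.cos(yw),np.sin(yw)
    dx,dy=x-p[0],y-p[1]
    dw=-((yaw-yw+np.pi)%(2*np.pi)-np.pi)
    print("t",round(s["t"],2),"at",p.round(4),s["ee_rot"].round(4),"F",s["force"].round(1),"w",round(s["width"],4),"grip",round(s["gripper_force"],1))
    print("SHIFT mm",round(1e3*(c*dx+n*dy),1),round(1e3*(n*dx-c*dy),1),round(1e3*(p[2]-z),1),"TURN",round(dw,4))
E
python3 - <<'E'
from h import *
p=camera_params("wrist");s=arm.get_state()
C=-np.array(p["R"]).T@p["t"];print("cam",C.round(3),"axis",np.array(p["R"])[2].round(3),"ximg",np.array(p["R"])[0].round(3),p["mtx"])
T=np.load("top0.npy")
for y in(.38,.4,.42,.44,.46,.48,.5):
    k=(abs(T[...,1]-y)<.006)&(abs(T[...,0]-.53)<.1); print(y,T[k][:,2].max().round(3))
go(.577,-.187,.17,-.376)
E
```

```text
cam [0.31  0.603 0.384] axis [-0.234  0.094 -0.968] ximg [-0.367 -0.93  -0.002] [[279.50926325   0.         320.45960697]
 [  0.         279.50926325 200.87755751]
 [  0.           0.           1.        ]]
0.38 0.007
0.4 0.007
0.42 0.008
0.44 0.025
0.46 0.126
0.48 0.128
0.5 0.143
t 0.5 at [0.2477 0.6279 0.2265] [ 3.1416  0.     -0.3758] F [-0.6  0.6 -0.1] w 0.0878 grip 0.0
SHIFT mm 605.4 637.1 56.5 TURN 0.0002
```

```bash
python3 -m jog '[[[55,58,0,0,0,0,80],[100,105,0,0,0,0,80],[140,148,0,0,0,0,80],[180,190,10,0,0,0,80],[220,232,20,0,0,0,80],[260,274,30,0,0,0,80],[300,316,40,0,0,0,80],[340,358,50,0,0,0,80],[380,400,56,0,0,0,80],[420,442,56,0,0,0,80],[460,484,56,0,0,0,80],[500,526,56,0,0,0,80],[540,568,56,0,0,0,80],[575,605,56,0,0,0,80],[605,637,56,0,0,0,80],[605,637,56,0,0,0,80],[605,637,56,0,0,0,80]]]' 25
python3 - <<'E'
from h import *
s=arm.get_state()
im,d,W=cloud("wrist"); cv2.imwrite("pics/w1.png",im)
m=(np.hypot(W[...,0]-.578,W[...,1]+.187)<.035)
for lo,hi in [(.020,.032),(.003,.010)]:
    q=W[m&(W[...,2]>lo)&(W[...,2]<hi)]
    print(len(q),np.median(q[:,2]),q.min(0).round(4),q.max(0).round(4),((q.min(0)+q.max(0))/2).round(4),cv2.minEnclosingCircle(q[:,:2].astype(np.float32)))
go(.577,-.187,.0095,-.376)
E
```

```text
t: 2.62
eef_pos: [0.5764, -0.1868, 0.1703]
ee_rot: [3.142, 0.001, -0.377]
force: [0.6, 0.2, 0.3]
width: 0.08
gripper_force: 0.0
409 0.025334025603613107 [ 0.555  -0.2093  0.0201] [ 0.601  -0.1633  0.0275] [ 0.578  -0.1863  0.0238] ((0.577925443649292, -0.18614758551120758), 0.023324623703956604)
962 0.00553751446473544 [ 0.5459 -0.2181  0.0031] [ 0.6101 -0.1542  0.0098] [ 0.578  -0.1862  0.0065] ((0.577804684638977, -0.18608978390693665), 0.03242744877934456)
t 2.67 at [ 0.5764 -0.1863  0.1706] [-3.1415e+00  2.0000e-04 -3.7560e-01] F [0.6 0.8 0.3] w 0.0801 grip 0.0
SHIFT mm 0.8 0.5 161.1 TURN 0.0004
```

View pics/w1.png

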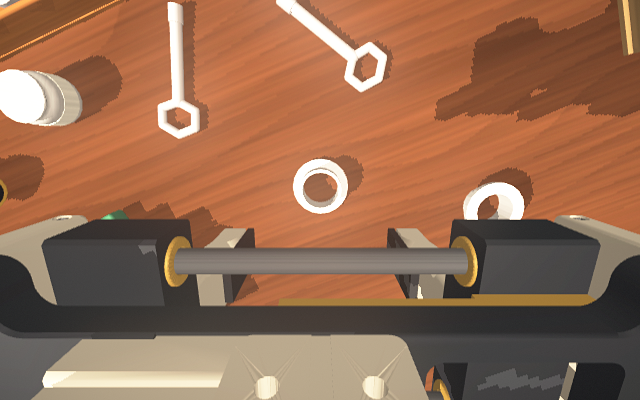

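The wrist view shows the flange-down collar at (320,186) between the open fingers, with the spare to the right at (493,207). The collar's centre is (0.578,-0.186). I'll descend and grip its barrel.

```bash
python3 -m jog '[[[1.4,-0.6,50,0,0,0,80],[1.4,-0.6,100,0,0,0,80],[1.4,-0.6,135,0,0,0,80],[1.4,-0.6,155,0,0,0,80],[1.4,-0.6,161,0,0,0,80],[1.4,-0.6,161,0,0,0,80],[1.4,-0.6,161,0,0,0,44],[1.4,-0.6,161,0,0,0,40],[1.4,-0.6,161,0,0,0,40],[1.4,-0.6,161,0,0,0,40],[1.4,-0.6,161,0,0,0,40],[1.4,-0.6,161,0,0,0,40]]]' 25
python3 -m jog '[[[0,0,-20,0,0,0,40],[0,0,-70,0,0,0,40],[0,0,-120,0,0,0,40],[0,0,-160,0,0,0,40],[0,0,-160,0,0,0,40]]]'
python3 - <<'E'
from h import *
im,d,W=cloud("wrist"); cv2.imwrite("pics/w2.png",im)
go(.5335,.0735,.17,-.376)
s=arm.get_state();p=s["eef_pos"];m=(np.hypot(W[...,0]-p[0],W[...,1]-p[1])<.04)&(abs(W[...,2]-p[2])<.06)
q=W[m]; print(np.histogram(q[:,2]-p[2],bins=24,range=(-.06,.06)))
E
```

```text
t: 4.18
eef_pos: [0.5783, -0.1868, 0.0098]
ee_rot: [3.142, -0.0, -0.376]
force: [-0.2, 0.4, 3.9]
width: 0.0456
gripper_force: 25.0
t: 4.8
eef_pos: [0.5802, -0.1869, 0.1732]
ee_rot: [-3.14, -0.006, -0.376]
force: [-0.4, -0.5, -1.6]
width: 0.0454
gripper_force: 25.0
t 4.85 at [ 0.5788 -0.1866  0.1707] [-3.1403e+00 -2.4000e-03 -3.7600e-01] F [-0.  -0.5 -2.5] w 0.0454 grip 25.0
SHIFT mm -137.6 -225.3 0.7 TURN 0.0
(array([   0,    0,    0,    0,    0,    0,    0,    0,    0,   11,  494,
       1484,  356,  541,  864, 1054,  259,  213,   72,   74,  170,  452,
        145,  168]), array([-0.06 , -0.055, -0.05 , -0.045, -0.04 , -0.035, -0.03 , -0.025,
       -0.02 , -0.015, -0.01 , -0.005,  0.   ,  0.005,  0.01 ,  0.015,
        0.02 ,  0.025,  0.03 ,  0.035,  0.04 ,  0.045,  0.05 ,  0.055,
        0.06 ]))
```

```bash
python3 -m jog '[[[-40,-44,-15,0,0,0,40],[-83,-90,-30,0,0,0,40],[-125,-135,-30,0,0,0,40],[-165,-180,-30,0,0,0,40],[-195,-210,-30,0,0,0,40],[-207,-225,-30,0,0,0,40],[-207,-225,-30,0,0,0,40],[-207,-225,-30,0,0,0,40],[-207,-225,-30,0,0,0,40]]]'
python3 - <<'E'
from h import *
s=arm.get_state();im,d,W=cloud("wrist"); cv2.imwrite("pics/w3.png",im)
p=s["eef_pos"];print(p,s["ee_rot"])
h=cv2.cvtColor(im,cv2.COLOR_BGR2HSV)
m=(np.hypot(W[...,0]-.5335,W[...,1]-.0735)<.045)&(W[...,2]>.088)&(W[...,2]<.102)
q=W[m];print("socket",len(q),np.median(q[:,2]),((q.min(0)+q.max(0))/2).round(4),cv2.minEnclosingCircle(q[:,:2].astype(np.float32)))
q=W[m&(W[...,2]>.0945)];print("rim",len(q),((q.min(0)+q.max(0))/2).round(4),cv2.minEnclosingCircle(q[:,:2].astype(np.float32)))
red=((h[...,0]<6)|(h[...,0]>172))&(h[...,1]>150)&(h[...,2]>100)&(np.hypot(W[...,0]-.5335,W[...,1]-.0735)<.05)&(W[...,2]>.08)
r=W[red];a=r[r[:,0]>.5335].mean(0);b=r[r[:,0]<.5335].mean(0);print("red",a,b,(a+b)/2,np.arctan2(a[1]-b[1],a[0]-b[0]))
# collar in hand, tool frame
R=np.array([[np.cos(s["ee_rot"][2]),np.sin(s["ee_rot"][2])],[np.sin(s["ee_rot"][2]),-np.cos(s["ee_rot"][2])]])
L=(W[...,:2]-p[:2])@R.T; z=W[...,2]-p[2]
for lo,hi in((-.008,-.001),(.012,.020)):
    k=(np.hypot(L[...,0],L[...,1])<.04)&(z>lo)&(z<hi)&(h[...,1]<90); 
    if k.sum(): print(lo,k.sum(),L[k].min(0),L[k].max(0), np.median(z[k]))
E
```

```text
t: 5.98
eef_pos: [0.4683, 0.0978, 0.199]
ee_rot: [3.141, 0.001, -0.377]
force: [0.8, -0.8, -1.0]
width: 0.0453
gripper_force: 25.0
[0.46826063 0.09779869 0.19903477] [ 3.14073411e+00  6.46597084e-04 -3.76929318e-01]
socket 5315 0.09189073508808755 [0.5327 0.074  0.0938] ((0.5326231122016907, 0.07409457862377167), 0.03997482359409332)
rim 1701 [0.5327 0.074  0.0971] ((0.5326231122016907, 0.07409457862377167), 0.03997482359409332)
red [0.56859303 0.07830585 0.09710011] [0.49552485 0.06998496 0.09706591] [0.53205894 0.0741454  0.09708301] 0.11338992031897513
-0.008 1870 [-0.0050362  -0.03050789] [0.03187433 0.03029208] -0.004393267081102298
0.012 1663 [-0.02389474 -0.03828646] [0.02282942 0.03831755] 0.015527082792618219
```

View pics/w3.png

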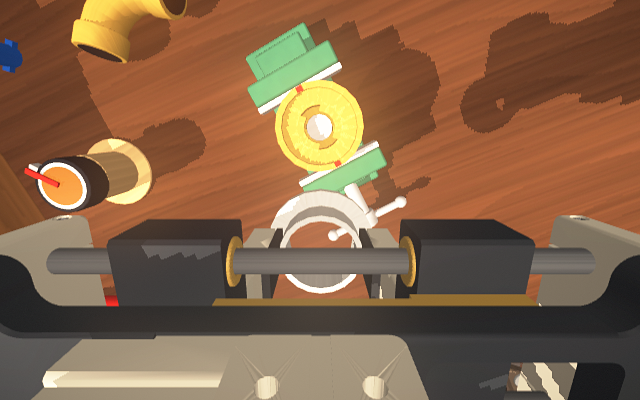

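The picture shows the collar held level with its flange down at (320,240). The socket is at (319,127) with its red slot marks at (299,89) and (338,163). Socket centre is (0.5327,0.0740) and vise yaw is 0.113. I'll lower the collar into the recess.

```bash
python3 -m jog '[[[25,-0.5,20,0,0,0,40],[50,-1,50,0,0,0,40],[64,-1.5,70,0,0,0,40],[68.6,-1.5,78,0,0,0,40],[68.6,-1.5,82,0,0,0,40],[68.6,-1.5,82,0,0,0,40],[68.6,-1.5,86,0,0,0,40],[68.6,-1.5,86,0,0,0,40]]]'
python3 - <<'E'
from h import *
go(.5327,.0740,.1018,-.3765); go(.5327,.0740,.1018,-.3765)
E
```

```text
t: 7.02
eef_pos: [0.5325, 0.075, 0.1138]
ee_rot: [-3.141, -0.0, -0.375]
force: [-0.2, 0.1, -1.6]
width: 0.0453
gripper_force: 25.0
t 7.03 at [0.5325 0.075  0.1138] [-3.1412e+00 -3.0000e-04 -3.7550e-01] F [-0.2  0.1 -1.6] w 0.0453 grip 25.0
SHIFT mm 0.6 0.9 12.0 TURN 0.001
t 7.03 at [0.5325 0.075  0.1138] [-3.1412e+00 -3.0000e-04 -3.7550e-01] F [-0.2  0.1 -1.6] w 0.0453 grip 25.0
SHIFT mm 0.6 0.9 12.0 TURN 0.001
```

```bash
python3 -m jog '[[[0.4,0.7,5,0,0,0,40],[0.4,0.7,8,0,0,0,40],[0.4,0.7,10,0,0,0,40],[0.4,0.7,11.5,0,0,0,40],[0.4,0.7,12,0,0,0,40],[0.4,0.7,12,0,0,0,40]]]'
```

```text
t: 7.78
eef_pos: [0.5328, 0.074, 0.1018]
ee_rot: [-3.142, -0.0, -0.376]
force: [-2.8, 0.0, 3.3]
width: 0.0451
gripper_force: 25.0
```

```bash
python3 -m jog '[[[0,0,0,0,0,0,50],[0,0,0,0,0,0,70],[0,0,0,0,0,0,80],[0,0,-15,0,0,0,80],[0,0,-50,0,0,0,80],[0,0,-80,0,0,0,80],[-15,-38,-90,0,0,-0.18,80],[-30,-76,-90,0,0,-0.36,80],[-45,-114,-90,0,0,-0.54,80],[-60,-150,-90,0,0,-0.72,80],[-70,-175,-90,0,0,-0.9,80],[-75,-190,-90,0,0,-1.08,80],[-75,-190,-90,0,0,-1.276,80],[-75,-190,-90,0,0,-1.276,80],[-75,-190,-90,0,0,-1.276,80],[-75,-190,-90,0,0,-1.276,80]]]'
cat > m.py <<'E'
from h import *
import sys
s=arm.get_state();im,d,W=cloud("wrist"); cv2.imwrite(sys.argv[1],im)
p=s["eef_pos"];h=cv2.cvtColor(im,cv2.COLOR_BGR2HSV)
m=(np.hypot(W[...,0]-.576,W[...,1]-.3335)<.045)&(W[...,2]>.0775)&(W[...,2]<.086)
n=(np.hypot(W[...,0]-.576,W[...,1]-.3335)<.0305)&m
q=W[n];print("drum top",len(q),np.median(q[:,2]),((q.min(0)+q.max(0))/2).round(4),cv2.minEnclosingCircle(q[:,:2].astype(np.float32)))
c=np.array(cv2.minEnclosingCircle(q[:,:2].astype(np.float32))[0])
red=((h[...,0]<6)|(h[...,0]>172))&(h[...,1]>130)&(h[...,2]>80)&(np.hypot(W[...,0]-.576,W[...,1]-.3335)<.05)&(W[...,2]>.05)
r=W[red];e=r[:,:2]-c;print("bar",len(r),r.mean(0),"yaw by mean",np.arctan2(*e.mean(0)[::-1]))
l=cv2.fitLine(e.astype(np.float32),cv2.DIST_HUBER,0,.01,.01).ravel();print("line yaw",np.arctan2(l[1],l[0]), "pt",l[2:])
k=(np.hypot(W[...,0]-c[0],W[...,1]-c[1])>.0305)&(np.hypot(W[...,0]-c[0],W[...,1]-c[1])<.042)&(W[...,2]>.06)&(W[...,2]<.085)
r=W[k];print("holder",len(r),r.mean(0),np.arctan2(*(r[:,:2]-c).mean(0)[::-1]))
m=(np.hypot(W[...,0]-.533,W[...,1]-.074)<.03)&(W[...,2]>.112)&(W[...,2]<.124);q=W[m]
if len(q):print("collar top",len(q),np.median(q[:,2]),cv2.minEnclosingCircle(q[:,:2].astype(np.float32)))
go(.576,.333,.052,.9)
E
python3 m.py pics/w4.png
```

```text
t: 9.78
eef_pos: [0.5328, 0.2781, 0.1919]
ee_rot: [3.142, -0.0, 0.897]
force: [-0.3, -0.2, 0.4]
width: 0.0801
gripper_force: 0.0
drum top 2882 0.08194694172668546 [0.5741 0.3343 0.0817] ((0.5749776363372803, 0.3361652195453644), 0.02953246794641018)
bar 198 [0.58839102 0.34619558 0.08446509] yaw by mean 0.6420838842720591
line yaw 0.70507777 pt [0.01341338 0.01003037]
holder 60 [0.60146489 0.35735129 0.07861132] 0.6746550374282994
collar top 28 0.11643095527260532 ((0.5122506618499756, 0.07143277674913406), 0.00463953148573637)
t 9.82 at [0.5328 0.2781 0.1918] [ 3.1415e+00 -2.0000e-04  8.9800e-01] F [ 0.2 -0.8  0.7] w 0.0802 grip 0.0
SHIFT mm 69.9 -0.4 139.8 TURN -0.002
```

View pics/w4.png

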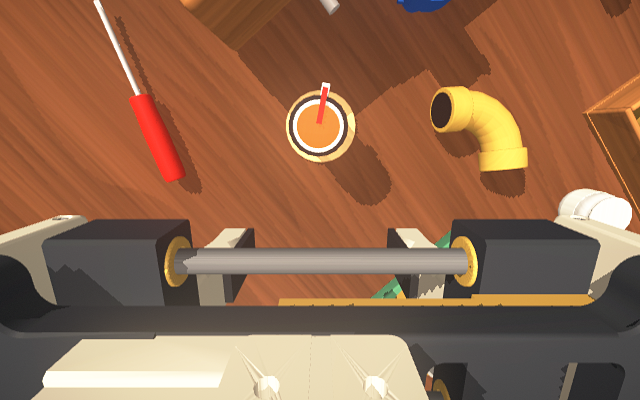

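```bash
cat > m2.py <<'E'
from h import *
im,d,W=cloud("wrist"); h=cv2.cvtColor(im,cv2.COLOR_BGR2HSV)
k=(np.hypot(W[...,0]-.576,W[...,1]-.3335)<.045)&(W[...,2]>.0795)&(W[...,2]<.086)
q=W[k][:,:2]; a=.69; u=np.array([np.cos(a),np.sin(a)]); v=np.array([-u[1],u[0]])
for _ in range(3):
    l=q@v; b=q@u; cl=(l.min()+l.max())/2; c=u*(b.min()+.028)+v*cl
    print("c",c.round(4),"lat width",l.max()-l.min())
red=((h[...,0]<6)|(h[...,0]>172))&(h[...,1]>130)&(h[...,2]>80)&(np.hypot(W[...,0]-.576,W[...,1]-.3335)<.05)&(W[...,2]>.05)
e=W[red][:,:2]-c; print("bar yaw",np.arctan2(*e.mean(0)[::-1]),e.mean(0)@u)
go(c[0],c[1],.054,.9)
E
python3 m2.py
```

```text
c [0.5747 0.3347] lat width 0.05482572212917293
c [0.5747 0.3347] lat width 0.05482572212917293
c [0.5747 0.3347] lat width 0.05482572212917293
bar yaw 0.698249611596488 0.01793864494758406
t 9.88 at [0.5328 0.278  0.1918] [ 3.1415e+00 -2.0000e-04  8.9850e-01] F [0.5 0.7 0. ] w 0.0799 grip 0.0
SHIFT mm 70.4 -2.5 137.8 TURN -0.0015
```

The soundbox is at (321,125) with its red bar pointing to (325,88). Its centre is (0.5747,0.3347) and its yaw is about 0.70. I'll grip the drum there with the tool at yaw 0.9.

```bash
python3 -m jog '[[[30,-1,20,0,0,0,84],[60,-2.2,50,0,0,0,84],[70.4,-2.5,90,0,0,0,84],[70.4,-2.5,120,0,0,0,84],[70.4,-2.5,135,0,0,0,84],[70.4,-2.5,140,0,0,0,84],[70.4,-2.5,140,0,0,0,84],[70.4,-2.5,140,0,0,0,60],[70.4,-2.5,140,0,0,0,50],[70.4,-2.5,140,0,0,0,50],[70.4,-2.5,140,0,0,0,50],[70.4,-2.5,140,0,0,0,50],[70.4,-2.5,140,0,0,0,50]]]' 50
```

```text
t: 11.5
eef_pos: [0.5754, 0.3346, 0.0521]
ee_rot: [3.141, -0.001, 0.9]
force: [4.5, -2.8, 1.1]
width: 0.0552
gripper_force: 50.0
```

```bash
python3 -m jog '[[[0,0,-15,0,0,0,50],[0,0,-60,0,0,0,50],[0,0,-105,0,0,0,50],[0,0,-140,0,0,0,50],[-30,8,-145,0,0,0.08,50],[-75,21,-145,0,0,0.2,50],[-120,34,-145,0,0,0.35,50],[-165,47,-145,0,0,0.5,50],[-210,60,-145,0,0,0.587,50],[-250,72,-145,0,0,0.587,50],[-280,81,-145,0,0,0.587,50],[-297,85.5,-145,0,0,0.587,50],[-297,85.5,-145,0,0,0.587,50],[-297,85.5,-145,0,0,0.587,50],[-297,85.5,-145,0,0,0.587,50]]]'
cat > m3.py <<'E'
from h import *
import sys
s=arm.get_state();im,d,W=cloud("wrist"); cv2.imwrite(sys.argv[1],im)
p=s["eef_pos"];y=s["ee_rot"][2];h=cv2.cvtColor(im,cv2.COLOR_BGR2HSV)
r=np.hypot(W[...,0]-.5327,W[...,1]-.074)
for n,R,lo,hi in(("collar top",.028,.110,.125),("rim+flange",.045,.090,.104)):
    q=W[(r<R)&(W[...,2]>lo)&(W[...,2]<hi)]
    if len(q):print(n,len(q),np.median(q[:,2]),((q.min(0)+q.max(0))/2).round(4),cv2.minEnclosingCircle(q[:,:2].astype(np.float32)))
R=np.array([[np.cos(y),np.sin(y)],[np.sin(y),-np.cos(y)]])
L=(W[...,:2]-p[:2])@R.T; z=W[...,2]-p[2]
k=(np.hypot(L[...,0],L[...,1])<.06)&(z>.022)&(z<.04)
red=((h[...,0]<6)|(h[...,0]>172))&(h[...,1]>130)&(h[...,2]>80)&k
if red.sum(): print("bar in tool",L[red].mean(0),red.sum(),"angle",np.arctan2(*L[red].mean(0)[::-1]))
k&=(z<.034)&(abs(L[...,1])<.026); q=L[k]; print("drum top tool",k.sum(),q.min(0),q.max(0),np.median(z[k]))
go(.5327,.074,.185,y)
E
python3 m3.py pics/w5.png
```

```text
t: 13.38
eef_pos: [0.4573, 0.0499, 0.1964]
ee_rot: [-3.142, 0.0, 0.314]
force: [0.1, 1.3, -2.3]
width: 0.0553
gripper_force: 50.0
collar top 766 0.1170999201513312 [0.5322 0.0743 0.1148] ((0.5323168635368347, 0.07435967028141022), 0.023287560790777206)
rim+flange 4679 0.09641325506996286 [0.5325 0.0742 0.097 ] ((0.5325689315795898, 0.07411929965019226), 0.03998930752277374)
bar in tool [0.02253338 0.00470093] 461 angle 0.20567093179738682
drum top tool 5249 [-0.01898847 -0.02594284] [0.03763402 0.02594305] 0.02982854189075168
t 13.43 at [0.4572 0.0498 0.1964] [3.1416e+00 3.0000e-04 3.1390e-01] F [ 0.5 -0.5 -1. ] w 0.0554 grip 50.0
SHIFT mm 79.3 0.3 11.4 TURN 0.0
```

View pics/w5.png

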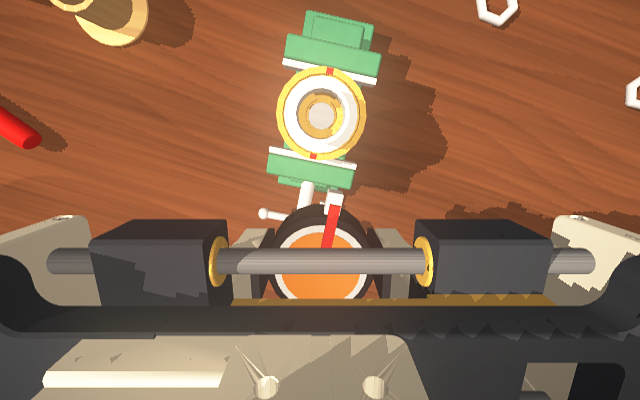

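The collar sits level in the recess at (322,116), its top 117 mm up, and the soundbox is held with its bar pointing at (333,205), which gives yaw 0.108. Before lowering it I'll measure the drum's offset along the tool.

Run:
```python
from h import *
s=arm.get_state();im,d,W=cloud("wrist");p=s["eef_pos"];y=s["ee_rot"][2]
R=np.array([[np.cos(y),np.sin(y)],[np.sin(y),-np.cos(y)]])
L=(W[...,:2]-p[:2])@R.T; z=W[...,2]-p[2]
k=(z>.018)&(z<.034)&(L[...,0]<.045)&(L[...,0]>0)
for a in np.arange(-.022,.024,.004):
    q=L[k&(abs(L[...,1]-a)<.0012)]; xm=q[:,0].max(); print(round(a,3),xm.round(4),"center x",(xm-np.sqrt(.028**2-a*a)).round(4))
go(.5325,.0741,.185,y)
```

```text
-0.022 0.0168 center x -0.0005
-0.018 0.0206 center x -0.0008
-0.014 0.0233 center x -0.001
-0.01 0.0248 center x -0.0014
-0.006 0.0262 center x -0.0012
-0.002 0.0265 center x -0.0014
0.002 0.0336 center x 0.0057
0.006 0.0375 center x 0.0102
0.01 0.0367 center x 0.0105
0.014 0.0236 center x -0.0006
0.018 0.0205 center x -0.001
0.022 0.0173 center x -0.0
t 13.47 at [0.4571 0.0497 0.1964] [3.1415e+00 4.0000e-04 3.1390e-01] F [-0.4 -0.5 -1. ] w 0.0549 grip 50.0
SHIFT mm 79.2 0.1 11.4 TURN -0.0
```

```bash
python3 -m jog '[[[25,0,0,0,0,0,50],[50,0,0,0,0,0,50],[70,0,0,0,0,0,50],[79.8,0.1,5,0,0,0,50],[79.8,0.1,11,0,0,0,50],[79.8,0.1,11,0,0,0,50],[79.8,0.1,25,0,0,0,50],[79.8,0.1,38,0,0,0,50],[79.8,0.1,50,0,0,0,50],[79.8,0.1,50,0,0,0,50],[79.8,0.1,50,0,0,0,50]]]'
python3 - <<'E'
from h import *
go(.5325+.0005*.951,.0741+.0005*.308,.125,.319)
E
```

```text
t: 14.85
eef_pos: [0.5331, 0.0737, 0.1467]
ee_rot: [3.141, -0.0, 0.313]
force: [-0.5, 0.0, -1.9]
width: 0.0551
gripper_force: 50.0
t 14.85 at [0.5331 0.0737 0.1467] [ 3.1414e+00 -2.0000e-04  3.1330e-01] F [-0.5  0.  -1.9] w 0.0551 grip 50.0
SHIFT mm 0.0 -0.6 21.7 TURN -0.0057
```

```bash
python3 -m jog '[[[0,-0.4,4,0,0,-0.005,50],[0,-0.4,8,0,0,-0.005,50],[0,-0.4,11,0,0,-0.005,50],[0,-0.4,14,0,0,-0.005,50],[0,-0.4,17,0,0,-0.005,50],[0,-0.4,19,0,0,-0.005,50],[0,-0.4,19,0,0,-0.005,50]]]'
```

```text
t: 15.72
eef_pos: [0.5327, 0.074, 0.1274]
ee_rot: [3.142, 0.0, 0.318]
force: [-0.7, -0.6, -1.5]
width: 0.0553
gripper_force: 50.0
```

```bash
python3 -m jog '[[[0,0,3,0,0,0,50],[0,0,6,0,0,0,50],[0,0,8,0,0,0,50],[0,0,10,0,0,0,50],[0,0,11.7,0,0,0,50],[0,0,11.7,0,0,0,50],[0,0,11.7,0,0,0,50]]]'
```

```text
t: 16.6
eef_pos: [0.5331, 0.0741, 0.1162]
ee_rot: [3.141, -0.001, 0.318]
force: [-0.9, -0.7, 4.7]
width: 0.0556
gripper_force: 50.0
```

```bash
python3 -m jog '[[[0,0,0,0,0,0.12,50],[0,0,0,0,0,0.26,50],[0,0,0,0,0,0.4,50],[0,0,0,0,0,0.54,50],[0,0,0,0,0,0.68,50],[0,0,0,0,0,0.82,50],[0,0,0,0,0,0.96,50],[0,0,0,0,0,1.1,50],[0,0,0,0,0,1.24,50],[0,0,0,0,0,1.38,50],[0,0,0,0,0,1.5,50],[0,0,0,0,0,1.57,50],[0,0,0,0,0,1.57,50],[0,0,0,0,0,1.57,50]]]'
cat > m4.py <<'E'
from h import *
import sys
s=arm.get_state();im,d,W=cloud("wrist");cv2.imwrite(sys.argv[1],im);p=s["eef_pos"];h=cv2.cvtColor(im,cv2.COLOR_BGR2HSV);r=np.hypot(W[...,0]-.5327,W[...,1]-.074)
red=((h[...,0]<6)|(h[...,0]>172))&(h[...,1]>130)&(h[...,2]>80)&(r<.04)&(W[...,2]>.135)&(W[...,2]<.16)
print("bar",red.sum()); 
if red.sum(): e=W[red].mean(0); print(e,"yaw",np.arctan2(e[1]-.0741,e[0]-.5327))
q=W[(r<.026)&(W[...,2]>.135)&(W[...,2]<.148)]; print("top z",np.median(q[:,2]))
print(s["force"].round(1),s["moment"].round(2)); go(.5327,.0741,.114,s["ee_rot"][2])
E
python3 m4.py pics/w6.png
```

```text
t: 18.35
eef_pos: [0.533, 0.0739, 0.1162]
ee_rot: [-3.141, -0.0, -1.252]
force: [-1.0, 0.1, 5.2]
width: 0.0552
gripper_force: 50.0
bar 461
[0.53542582 0.05061458 0.14876554] yaw -1.4552490957599218
top z 0.146331962624368
[-1.   0.1  5.2] [-0.26  0.45  0.  ]
t 18.4 at [0.5329 0.0739 0.1161] [-3.1414e+00 -3.0000e-04 -1.2517e+00] F [-1.3 -1.   5.4] w 0.0555 grip 50.0
SHIFT mm -0.3 0.1 2.1 TURN 0.0
```

The soundbox turned with the gripper to yaw -1.455, where 90° from the slots is -1.458. Now I'll press it home.

```bash
python3 -m jog '[[[0,0,1,0,0,0,50],[0,0,1.8,0,0,0,50],[0,0,2.4,0,0,0,50],[0,0,2.8,0,0,0,50],[0,0,2.8,0,0,0,50],[0,0,2.8,0,0,0,50]]]'
```

```text
t: 19.15
eef_pos: [0.533, 0.0739, 0.114]
ee_rot: [-3.141, -0.0, -1.251]
force: [-3.7, -0.2, 10.3]
width: 0.0553
gripper_force: 50.0
```

```bash
python3 -m jog '[[[0,0,0.5,0,0,0,50],[0,0,1,0,0,0,50],[0,0,1,0,0,0,50],[0,0,1,0,0,0,50],[0,0,1,0,0,0,50]]]'; python3 m4.py pics/w7.png
```

```text
t: 19.77
eef_pos: [0.533, 0.0739, 0.1139]
ee_rot: [-3.141, -0.001, -1.251]
force: [-6.6, -0.2, 20.4]
width: 0.055
gripper_force: 50.0
bar 460
[0.53545329 0.05058865 0.14666132] yaw -1.4542224219018598
top z 0.14424814239213618
[-6.6 -0.2 20.4] [-0.2   2.84 -0.06]
t 19.82 at [0.533  0.0739 0.1139] [-3.1406e+00 -6.0000e-04 -1.2512e+00] F [-7.7 -0.3 20.2] w 0.0554 grip 50.0
SHIFT mm -0.3 0.2 -0.1 TURN -0.0
```

View pics/w7.png

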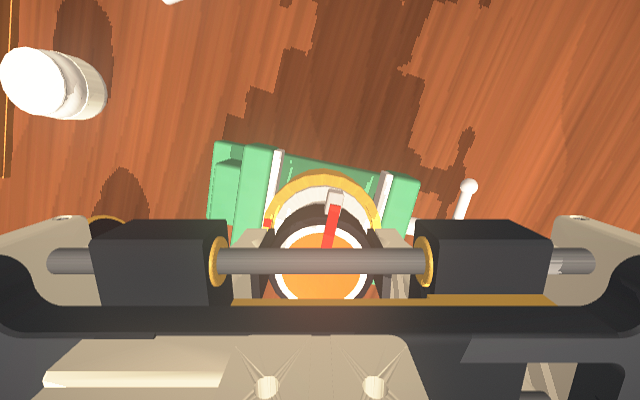

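The drum bears on the collar: its top is at 144 mm, the home height, with the tool pressing at about 20 N and the bar square to the slots at (333,220). I'm handing it in.

```bash
python3 -c "
from station import arm
print(arm.job_done())"
```

```text
the job is handed in; nothing more can be done
None
```

The collar sits flange down in the socket recess, and the soundbox is through it, turned a quarter turn clockwise and pressed home at about 20 N, still gripped; I handed the job in at about 20 s.

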